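# Close up the socket case

## Robot

A 6-joint arm with a two-finger parallel gripper is mounted at the origin on the work surface. World frame = base frame: x ahead of the robot, y to its left, z up, the work surface at z = 0. Lengths are in m, angles in degrees, forces in N, time in s.
With the tool pointing down it reaches from about 0.4 to 0.825 m from the base axis. Payload 7 kg.
Tool frame: the origin (TCP) lies between the finger pads; the fingertips stand 22 mm ahead of it and the grasp point (between the pads) lies 3 mm ahead of it; z points along the fingers, y is the direction in which the jaws open and shut (so a half turn about z gives the same grasp; the last joint's range is limited). The gripper opens to 88 mm and grips with 3 to 60 N. Pads are 19 mm wide; open, the fingers measure 130 mm over their backs; the gripper's body (78 mm by 193 mm) begins 47 mm behind the grasp point.
Start: joints at [-58.092, 20.546, 0.682, 0, -70.136, -16.507], TCP at [0.179, -0.651, 0.22] pointing down, gripper open.
Joint ranges: [-176.03, 176.03], [-82.01, 121.73], [-58.28, 71.71], [-173.87, 95.51], [-174.79, -0.11], [-173.66, 173.66]. Speed limits (degrees/s): [136.94, 136.94, 172.46, 180, 180, 180].

## Interface

Orientations are given as [roll, pitch, yaw] about the fixed x, y, z axes, in that order (R = Rz(yaw) Ry(pitch) Rx(roll)).
In Python, from plant import telemetry, cams, r gives the robot as it stands.
- The arm moves only by the tool carry_out, never from a script. Its argument "commands" is one flat list of numbers, 5 for each row, row after row: the shift along the world's x, y, z as a fraction of full scale, then the turn about the world's z as a fraction of full scale, then the gripper's target within -1 to 1 (shut at 1, half-way at 0, fully open at -1). In form: [x, y, z, turn, claw, x, y, z, turn, claw, ...]. A call has 1 to 8 rows; each row shifts and turns the commanded pose from where the row before left it; what a row does not reach is not made up. Full scale, the value 1, is 0.04 m for a shift and 4 degrees for a turn. A row lasts 1/10 s, in which the tool goes at most 50 mm and 8.59 degrees, less where a joint would pass 70% of its speed; a pose out of reach is approached as far as the arm can. A call with a number of a shift or a turn outside -1 to 1 is refused whole. A call with a gripper value outside its range is refused whole. The fingers move at their own pace and stop on an object; "grip_force" is the grip in N (left out, the last holds). Time passes only in rows, so rows that do not move let the fingers close. It gives the time, the measured TCP pose, the force and the opening at its end, in the units of the state.
- telemetry.get_state(): the state, without advancing time (a new reading comes with each control period).
- cams.capture(name): name is "scene" or "top" or "wrist"; returns a dict with "frame" (480x640x3 uint8, red, green, blue), "camera_matrix" (3x3 intrinsics, pixels), "k1" (the pictures are not rectified: a ray, as slopes to the right and down, at radius r is drawn at 1 + k1 r^2 times it, then the intrinsics apply), "camera_from_world" (4x4, takes a point from world to camera coordinates); the wrist camera has in their place "mount" (4x4, takes a point from camera to tool coordinates, whose origin is the TCP and whose axes are the flange's). Camera axes: x right, y down, z forward; pixel columns grow to the right and rows downward; lengths in m; the calibration is good to about 2 mm. A picture is of the moment at which its call begins: read the wrist's pose just before it. There is no depth.
- r.close_job(): hands the job in, once; it reports no verdict.
The state is a dict: "time_s": time; "joints": joint angles; "qd": joint speeds; "joint_torque": joint torques, N m; "tcp_pos": TCP position; "eef_rot": TCP orientation; "contact_force": force on the tool from outside, world axes, zero at the start; "moment": the same for the moment, N m; "gripper_width": finger opening in m.
Only numpy, scipy, OpenCV 4.12 (cv2) and the standard library are available. Lean on these libraries where they do the work, as an engineer would, in place of code of your own. Each camera call takes 0.05 s, during which the arm holds its last target. There are 200 camera calls.

## Task

Close up the open red socket case on the work board: first gently push the upright yellow inner flap down flat over the sockets, and only then swing the red cover over it and press it fully shut. Use only light pushes with the fingertips or the outside of the fingers: do not grip or lift anything, do not shove the case about, and do not disturb the spray can, the small glue bottle and the screwdriver around it. Take the hand clear at the end.

Things in the scene. Friction and masses are not known exactly. Their poses are not given: they have to be found in the camera images.
- case: Open red steel socket case, 260 mm (its x) by 200 mm (its y) by 80 mm high, about 4 kg, standing loose on the board (slides if shoved hard). Origin at the centre of its underside, z up. Its +y side carries the cover's hinge, its -y wall the flap's. A handle stands 23 mm out of its -x end; steel catches stand 5 mm out of its -y side below the rim.
- board_top (a point): Plywood work board, 500 by 400 mm, fixed on the bench, on which the case and the other things stand; its top is 10 to 55 mm above the bench, different each time. The point lies on its top face, within 15 mm of the middle of the case; z up. The board reaches 320 mm from this point to its own +x, 180 mm to -x, 170 mm to +y and 230 mm to -y.
- flap (a joint): Angle of the yellow inner flap: plate 230 mm along case x, 130 mm from hinge to free edge, 4 mm thick. Hinge along case x at y -88, z 68 mm (plate's mid-thickness). 0 = flat over the sockets, towards +y, on a stop (top face at z 70); pi/2 = upright; up to 1.8 = leaning out over the -y side. Friction hinge, 0.2 N m: stays where left; 1 to 4 N moves it.
- flap_edge (a point): Middle of the flap's free edge, mid-thickness, 130 mm from its hinge; its y axis points from the hinge to the free edge, its z axis is the normal of the face that is on top when the flap lies flat (the face towards -y when upright).
- cover (a joint): Angle of the red cover: plate 260 mm along case x, 200 mm from hinge to free edge, 8 mm thick. Hinge along case x at y +100, z 80.5 mm, on its inner face. 0 = shut, level, on a stop (top at z 88.5 mm); pi/2 = upright; up to 2.15 = leaning back over the +y side. Friction hinge, 0.65 N m: stays where left, does not fall shut; 3 to 8 N near the edge moves it. Catches on a raised flap.
- cover_edge (a point): Middle of the cover's free edge, mid-thickness, 200 mm from its hinge; its -y axis points from the hinge to the free edge, its z axis is the normal of the outer face (upward when shut, towards case +y when the cover is upright).
- can_mid (a point): Blue spray can, 52 mm diameter, 150 mm high, standing upright; the point is half-way up on its axis. Leave alone.
- glue_mid (a point): Small red glue bottle with a white cap, 34 mm diameter, 85 mm high, standing upright; the point is half-way up on its axis. Leave alone.
- driver_grip (a point): Screwdriver with a red handle, about 200 mm long and 26 mm thick at most, lying on the board; the point is the middle of its handle, x axis along the tool towards its tip. Leave alone.

How it is judged (in metres and radians):
On the way, in this order (a step that is already met when the one before it is completed fails the run):
1. the flap lies flat (within 0.1 rad) while the cover still stands open (value of joint flap below 0.1 rad and value of joint cover above 1.2 rad), for 0.2 s.
2. the cover is shut (within 0.05 rad) over the flat flap (value of joint cover below 0.05 rad and value of joint flap below 0.1 rad), for 0.2 s.
At the end, for the whole second after the job is handed in: The flap is flat within 0.1 rad and the cover shut over it within 0.05 rad, the case stands on the board at rest within 30 mm of where it was, and the can, the bottle and the screwdriver are within 30 mm of where they were (all of step 2 and linear speed of case below 0.02 m/s and distance of each of case, can_mid, glue_mid, driver_grip from where it was at the start of the episode below 0.03 m and z of case in the frame of board_top below 0.01 m); the robot touches nothing.
It fails at once if the cover is swung over (below 1.2 rad) while the flap still stands (above 0.35 rad) (value of joint cover below 1.2 rad and value of joint flap above 0.35 rad).
It fails at once if the case is lifted 15 mm or tipped 0.15 rad (z of case in the frame of board_top above 0.015 m or angle between case's own z axis and vertical above 0.15 rad).
It fails at once if the case is shoved more than 30 mm (distance of case from where it was at the start of the episode above 0.03 m).
It fails at once if the flap or the cover is pinched or pushed hard (over 80 N) (contact force between the fingers and flap above 80 N or contact force between the fingers and cover above 80 N).
It fails at once if the spray can, the glue bottle or the screwdriver is moved more than 30 mm, lifted or knocked over (distance of any of can_mid, glue_mid, driver_grip from where it was at the start of the episode above 0.03 m).
It also fails if it takes over 54 s, if anything falls off the work surface, if the arm or the gripper's body presses on something with over 40 N, if the wrist force passes 120 N, or if a joint passes its speed limit or range.

## Working session

There is one attempt and no reset: what is moved stays moved. The work goes in short steps, Python scripts to look and compute and a tool call to move; the robot and the scene stay as the last step left them, time stands still between calls to the robot, and variables do not carry over. Pictures are saved under pics/ and viewed, about 8 in all and at most 12, crops included, and the job is handed in when it is done.

Besides the shell and the picture viewer there is one more tool, called after ">>>" as name(argument=value, ...), one argument or row to a line, values as JSON. carry_out: Moves the arm, as the interface text tells. Shift numbers are shares of 0.04 m and turn numbers shares of 4 degrees, none past 1 either way. Its arguments: {"type":"object","properties":{"commands":{"type":"array"},"grip_force":{"type":"number"}},"required":["commands"]}

```bash
mkdir -p pics; ls; cat > h.py <<'E'
import numpy as np,cv2
from plant import telemetry,cams,r
def snap(n,f):
    c=cams.capture(n); cv2.imwrite(f'pics/{f}.png',c['frame'][:,:,::-1]); np.save(f'pics/{f}.npy',c,allow_pickle=True); return c
def load(f): return np.load(f'pics/{f}.npy',allow_pickle=True).item()
def proj(c,P):
    P=np.atleast_2d(P); T=c['camera_from_world']; q=P@T[:3,:3].T+T[:3,3]; s=q[:,:2]/q[:,2:]
    s=s*(1+c['k1']*(s**2).sum(1,keepdims=True)); K=c['camera_matrix']; return s*[K[0,0],K[1,1]]+K[:2,2]
E
python3 -c "
from h import *
for n in('scene','top'):
    c=snap(n,n+'0'); print(c['camera_from_world'].round(3),c['camera_matrix'],c['k1'])
print(telemetry.get_state())"
```

```text
pics
[[-0.089  0.996 -0.021  0.133]
 [ 0.625  0.04  -0.779 -0.29 ]
 [-0.775 -0.083 -0.626  1.287]
 [ 0.     0.     0.     1.   ]] [[493.8158828    0.         325.17662799]
 [  0.         493.8158828  235.17849459]
 [  0.           0.           1.        ]] -0.09103633222870001
[[ 0.072 -0.997  0.005 -0.1  ]
 [-0.968 -0.071 -0.242  0.607]
 [ 0.242  0.012 -0.97   0.639]
 [ 0.     0.     0.     1.   ]] [[445.37396935   0.         323.73020776]
 [  0.         445.37396935 240.97373653]
 [  0.           0.           1.        ]] -0.04057083934231151
{'time_s': 0.1, 'joints': array([-5.80922258e+01,  2.05854253e+01,  6.39865881e-01, -1.83647775e-02,
       -7.01353621e+01, -1.65084539e+01]), 'qd': array([ 0.0638705 , -0.12948304,  0.18420601,  0.08687143,  0.02259944,
       -0.07338512]), 'joint_torque': array([-3.44963664e-03, -5.84161341e+01,  2.93748182e+01,  7.01553985e+00,
        1.01635771e-02, -6.36608070e-05]), 'tcp_pos': array([ 0.17912265, -0.65034326,  0.21904232]), 'eef_rot': array([ 1.79917508e+02, -6.44308693e-03, -1.64606928e+02]), 'contact_force': array([-0.49156633,  0.01261609,  0.20599759]), 'moment': array([ 0.01153051, -0.01376753, -0.01125956]), 'gripper_width': 0.08790092598156679}
```

View pics/scene0.png

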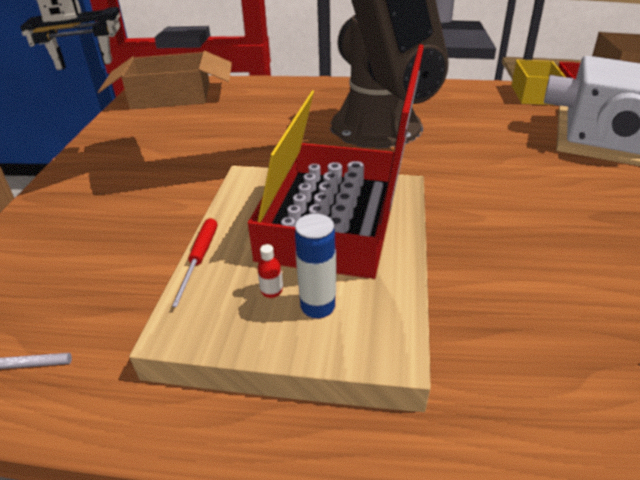

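View pics/top0.png

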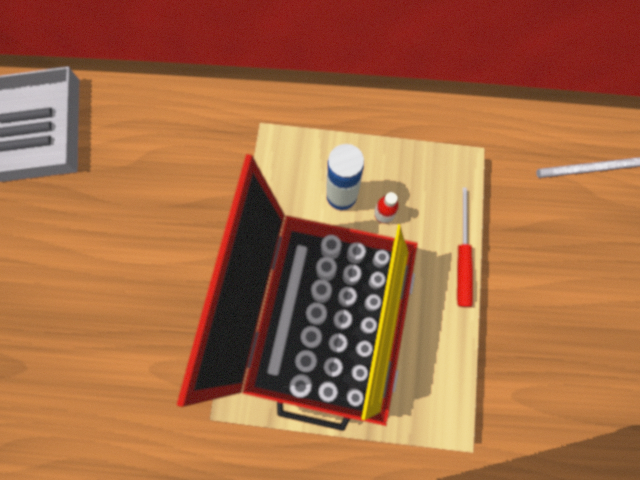

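```bash
python3 -c "
from h import *
a=cv2.imread('pics/scene0.png')[40:280,230:440]; cv2.imwrite('pics/c1.png',cv2.resize(a,None,fx=2.5,fy=2.5,interpolation=2))
a=cv2.imread('pics/top0.png')[145:435,170:430]; cv2.imwrite('pics/c2.png',cv2.resize(a,None,fx=2,fy=2,interpolation=2))
"
```

```text
(no output)
```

View pics/c1.png

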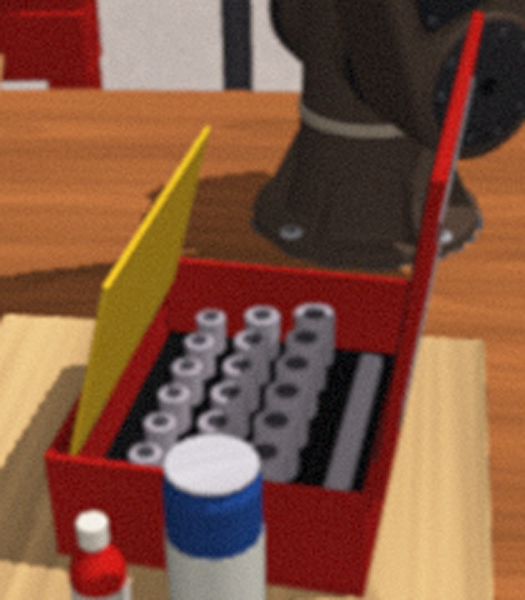

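View pics/c2.png

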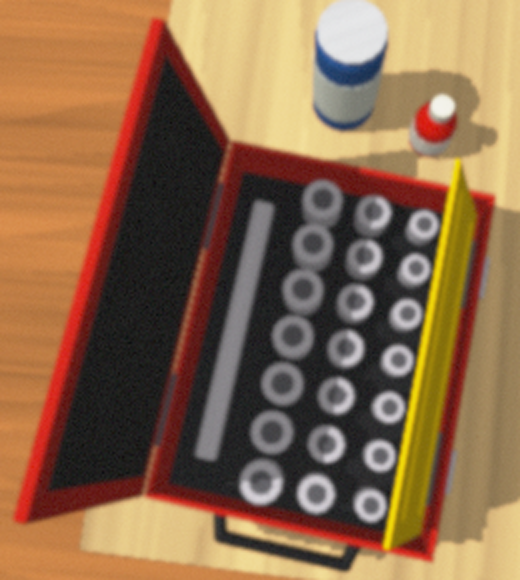

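Scene crop: flap free edge runs (105,287)–(208,128), cover edge (438,180)–(477,13); top crop: rim corners (232,143),(494,197),(433,558),(150,494), flap edge (458,162)–(388,547), cover edge (158,20)–(18,520). I'll fit the model to them.

```bash
cat > fit.py <<'E'
from h import *
from scipy.optimize import least_squares
S,T=load('scene0'),load('top0')
def pts(p):
    x,y,yaw,bz,f,c=p[:6]
    R=np.array([[np.cos(yaw),-np.sin(yaw),0],[np.sin(yaw),np.cos(yaw),0],[0,0,1]])
    W=lambda q:R@np.array(q)+[x,y,bz]
    F=lambda sx:W([sx*.115,-.088+.13*np.cos(f),.068+.13*np.sin(f)])
    C=lambda sx:W([sx*.13,.1-.2*np.cos(c)+.004*np.sin(c),.0805+.2*np.sin(c)+.004*np.cos(c)])
    rim=lambda a,b,z=.08:W([a*.13,b*.1,z])
    return W,F,C,rim
t=lambda u,v:(170+u/2,145+v/2)
s=lambda u,v:(230+u/2.5,40+v/2.5)
def res(p):
    W,F,C,rim=pts(p); can=np.array([p[6],p[7],p[3]+.15]); gl=np.array([p[8],p[9],p[3]+.085])
    L=[(T,rim(1,1),t(232,143)),(T,rim(1,-1),t(494,197)),(T,rim(-1,-1),t(433,558)),(T,rim(-1,1),t(150,494)),
    (T,C(1),t(158,20)),(T,C(-1),t(18,520)),(T,F(1),t(458,162)),(T,F(-1),t(388,547)),
    (T,can,t(352,32)),(T,gl,t(442,104)),(S,can,s(212,465)),(S,gl,s(92,518)),
    (S,rim(1,-1),s(48,455)),(S,rim(-1,-1),s(178,260)),(S,rim(1,-1,0),s(60,553)),(S,rim(1,1,0),s(362,595)),
    (S,F(-1),s(208,128)),(S,F(1),s(105,287)),(S,C(-1),s(477,13)),(S,C(1),s(438,180))]
    return np.concatenate([(proj(c,P)[0]-np.array(q)) for c,P,q in L])
o=least_squares(res,[.6,0,-.1,.03,1.6,1.9,.7,0,.7,-.1],loss='soft_l1')
if __name__=='__main__':
    print(o.x.round(4)); print(res(o.x).reshape(-1,2).round(1).tolist())
    W,F,C,rim=pts(o.x)
    for n,P in dict(flap=[F(-1),F(1)],cover=[C(-1),C(1)],fh=[W([-.115,-.088,.068]),W([.115,-.088,.068])],ch=[W([-.13,.1,.08]),W([.13,.1,.08])],axis=[W([0,1,0])-W([0,0,0])]).items(): print(n,np.round(P,3).tolist())
E
python3 fit.py
```

```text
[ 0.4918 -0.0775 -0.1412  0.05    1.3175  1.6739  0.6976 -0.0795  0.6719
 -0.1524]
[[-0.1, -1.4], [0.6, -0.8], [-0.6, 1.7], [-3.0, 1.0], [0.2, -0.1], [0.9, 0.9], [0.3, -1.3], [-0.7, 0.9], [0.1, -0.4], [0.1, 0.8], [0.1, -0.5], [0.1, 1.7], [-1.6, 0.5], [-6.6, -1.7], [-0.5, 0.4], [0.8, 1.4], [-0.2, -0.5], [-0.0, -0.0], [1.1, 0.2], [0.6, 0.8]]
flap [[0.37, -0.116, 0.244], [0.598, -0.149, 0.244]]
cover [[0.381, 0.064, 0.329], [0.638, 0.028, 0.329]]
fh [[0.366, -0.148, 0.118], [0.593, -0.181, 0.118]]
ch [[0.377, 0.04, 0.13], [0.635, 0.003, 0.13]]
axis [[0.141, 0.99, 0.0]]
```

>>> carry_out(
  commands=[0.45,0.65,0.1,1,1,0.45,0.65,0.1,1,1,0.45,0.65,0.1,1,1,0.45,0.65,0.1,1,1,0.45,0.65,0.1,1,1,0.45,0.65,0,1,1,0.45,0.65,0,1,1,0.45,0.65,0,1,1],
  grip_force=10,
)

```text
time_s: 0.9
tcp_pos: [0.3236, -0.4415, 0.2396]
eef_rot: [180.0, 0.0, -132.4]
contact_force: [0.3, 0.0, 0.4]
gripper_width: 0.0291
```

>>> carry_out(
  commands=[0.45,0.65,0,1,1,0.45,0.65,0,1,1,0.45,0.65,0,1,1,0.45,0.65,0,1,1,0.45,0.65,0,1,1,0.45,0.65,0,1,1,0.45,0.65,0,1,1,0.45,0.65,0,1,1],
)

```text
time_s: 1.7
tcp_pos: [0.4676, -0.2335, 0.2397]
eef_rot: [180.0, 0.0, -100.4]
contact_force: [-0.1, -1.0, 0.3]
gripper_width: 0.0003
```

>>> carry_out(
  commands=[0,0,0,0.6,1,0,0,0,0,1,0,0,0,0,1],
)

```text
time_s: 2.0
tcp_pos: [0.4669, -0.2347, 0.2396]
eef_rot: [180.0, 0.0, -98.3]
contact_force: [-0.3, -0.2, 0.1]
gripper_width: 0.0008
```

```bash
python3 -c "
from h import *
a=snap('scene','s1')['frame'][0:330,200:470];b=snap('top','t1')['frame'][100:440,170:500]
f=lambda i:cv2.resize(i,(400,500))[:,:,::-1]
cv2.imwrite('pics/m1.png',np.hstack([f(a),f(b)]))"
```

```text
(no output)
```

View pics/m1.png

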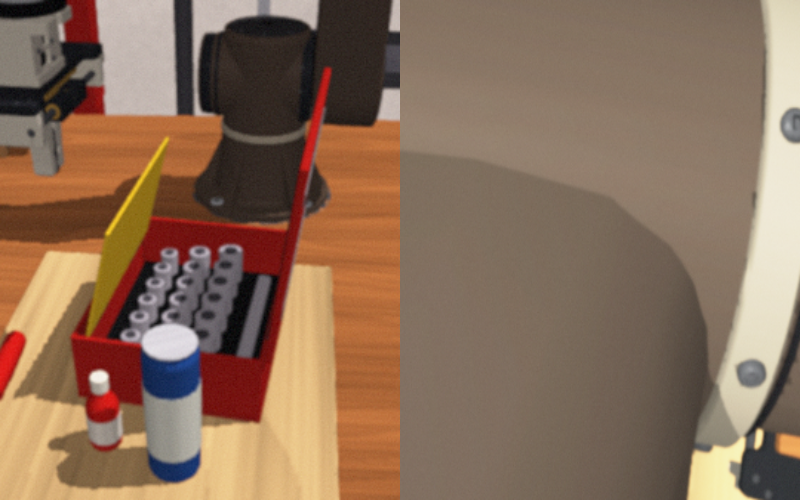

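>>> carry_out(
  commands=[0.05,0.35,-0.03,0,1,0.05,0.35,-0.03,0,1,0.05,0.35,-0.03,0,1,0.05,0.35,-0.03,0,1,0.05,0.34,-0.03,0,1,0.05,0.34,-0.03,0,1,0.04,0.28,-0.11,0,1,0.04,0.28,-0.11,0,1],
)

```text
time_s: 2.9
tcp_pos: [0.4828, -0.1282, 0.2238]
eef_rot: [-180.0, -0.0, -98.2]
contact_force: [-0.1, -0.7, 1.6]
gripper_width: 0.0003
```

>>> carry_out(
  commands=[0.035,0.25,-0.18,0,1,0.035,0.25,-0.18,0,1,0.03,0.19,-0.24,0,1,0.03,0.19,-0.24,0,1],
)

```text
time_s: 3.3
tcp_pos: [0.4876, -0.0933, 0.1893]
eef_rot: [180.0, 0.0, -98.2]
contact_force: [-0.5, -0.3, 1.4]
gripper_width: 0.0005
```

>>> carry_out(
  commands=[0.02,0.12,-0.28,0,1,0.02,0.12,-0.28,0,1,0.01,0.05,-0.25,0,1],
)

```text
time_s: 3.6
tcp_pos: [0.4895, -0.082, 0.1566]
eef_rot: [180.0, -0.0, -98.2]
contact_force: [-0.2, 1.1, 1.0]
gripper_width: 0.0006
```

```bash
python3 -c "
from h import *
a=snap('scene','s2')['frame'][0:330,200:470]
cv2.imwrite('pics/m2.png',cv2.resize(a,None,fx=1.8,fy=1.8)[:,:,::-1])
s=telemetry.get_state();print(s['tcp_pos'],s['contact_force'])"
```

```text
[ 0.48863009 -0.08194145  0.15510152] [-1.31550357 -0.19066101 -1.22486811]
```

View pics/m2.png

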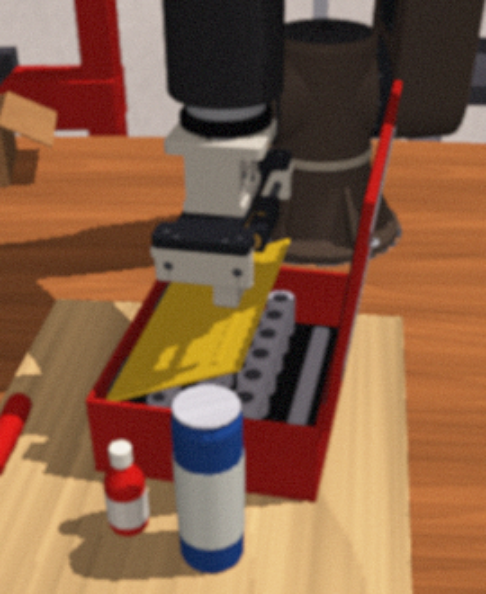

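The flap is following under the fingertip and nearly flat, with the cover still upright. Pressing the rest gently.

>>> carry_out(
  commands=[0,0,-0.12,0,1,0,0,-0.12,0,1,0,0,0,0,1],
)

```text
time_s: 3.95
tcp_pos: [0.4894, -0.0825, 0.1477]
eef_rot: [180.0, -0.0, -98.2]
contact_force: [-0.3, -0.1, 0.4]
gripper_width: 0.0007
```

>>> carry_out(
  commands=[0,0,-0.08,0,1,0,0,0,0,1],
)

```text
time_s: 4.15
tcp_pos: [0.4897, -0.0825, 0.145]
eef_rot: [-180.0, 0.0, -98.2]
contact_force: [0.4, -0.3, -0.0]
gripper_width: 0.0005
```

>>> carry_out(
  commands=[0,0,-0.05,0,1,0,0,0,0,1],
)

```text
time_s: 4.35
tcp_pos: [0.4897, -0.0823, 0.143]
eef_rot: [-180.0, 0.0, -98.2]
contact_force: [1.0, -0.2, 1.1]
gripper_width: 0.0002
```

>>> carry_out(
  commands=[0,0,-0.05,0,1,0,0,0,0,1],
)

```text
time_s: 4.55
tcp_pos: [0.4897, -0.0823, 0.141]
eef_rot: [-180.0, 0.0, -98.2]
contact_force: [-0.0, 0.2, 0.6]
gripper_width: 0.0004
```

>>> carry_out(
  commands=[0,0,-0.04,0,1,0,0,0,0,1],
)

```text
time_s: 4.75
tcp_pos: [0.4896, -0.0823, 0.1393]
eef_rot: [180.0, -0.0, -98.2]
contact_force: [0.1, -1.0, 0.4]
gripper_width: 0.0007
```

```bash
python3 -c "
from h import *
a=snap('scene','s3')['frame'][90:290,240:420]
cv2.imwrite('pics/m3.png',cv2.resize(a,None,fx=2.7,fy=2.7)[:,:,::-1])"
```

```text
(no output)
```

View pics/m3.png

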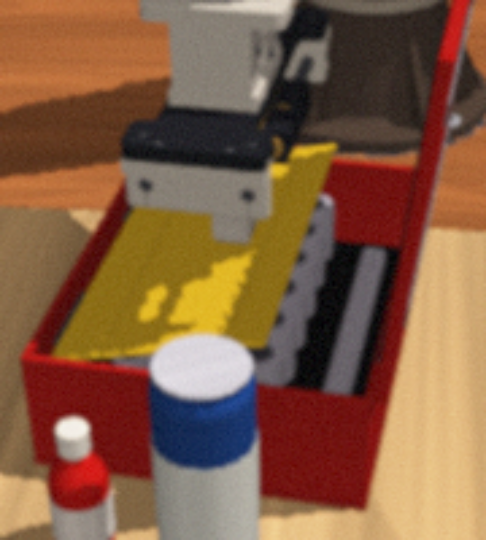

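The flap is still a little raised (near edge (60,357)–(265,347), not parallel to the rim), so the stop lies lower than I estimated. Continuing.

>>> carry_out(
  commands=[0,0,-0.05,0,1,0,0,-0.05,0,1,0,0,0,0,1],
)

```text
time_s: 5.1
tcp_pos: [0.4895, -0.0823, 0.1351]
eef_rot: [180.0, -0.0, -98.2]
contact_force: [0.9, 0.8, 1.0]
gripper_width: 0.0006
```

>>> carry_out(
  commands=[0,0,-0.05,0,1,0,0,-0.05,0,1,0,0,0,0,1],
)

```text
time_s: 5.4
tcp_pos: [0.4895, -0.0824, 0.1311]
eef_rot: [180.0, -0.0, -98.2]
contact_force: [-0.5, -0.5, 0.0]
gripper_width: 0.0003
```

>>> carry_out(
  commands=[0,0,-0.05,0,1,0,0,0,0,1],
)

```text
time_s: 5.6
tcp_pos: [0.4896, -0.0824, 0.1292]
eef_rot: [180.0, -0.0, -98.2]
contact_force: [-0.4, -1.1, -0.1]
gripper_width: 0.0003
```

```bash
python3 -c "
from h import *
a=snap('scene','s4')['frame'][90:290,240:420]
w=snap('wrist','w4')['frame']
cv2.imwrite('pics/m4.png',np.hstack([cv2.resize(a,(430,480)),cv2.resize(w,None,fx=.57,fy=1)])[:,:,::-1])"
```

```text
(no output)
```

View pics/m4.png

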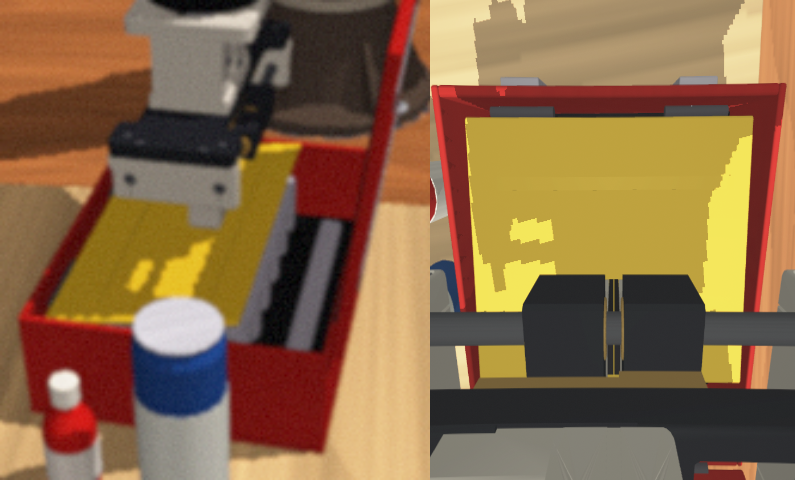

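Fingertip sits on the flap; still roughly 5° to go. Continue until the stop shows in the force.

>>> carry_out(
  commands=[0,0,-0.05,0,1,0,0,-0.05,0,1,0,0,0,0,1],
)

```text
time_s: 6.0
tcp_pos: [0.4896, -0.0823, 0.1252]
eef_rot: [180.0, -0.0, -98.2]
contact_force: [-0.1, -0.0, 0.2]
gripper_width: 0.0003
```

>>> carry_out(
  commands=[0,0,-0.05,0,1,0,0,0,0,1],
)

```text
time_s: 6.2
tcp_pos: [0.4896, -0.0824, 0.1233]
eef_rot: [180.0, -0.0, -98.2]
contact_force: [-0.1, 0.1, 0.1]
gripper_width: 0.0007
```

>>> carry_out(
  commands=[0,0,-0.05,0,1,0,0,0,0,1],
)

```text
time_s: 6.4
tcp_pos: [0.4896, -0.0823, 0.1212]
eef_rot: [180.0, -0.0, -98.2]
contact_force: [1.1, 0.3, 0.1]
gripper_width: 0.0008
```

>>> carry_out(
  commands=[0,0,-0.05,0,1,0,0,0,0,1],
)

```text
time_s: 6.6
tcp_pos: [0.4896, -0.0823, 0.1192]
eef_rot: [180.0, -0.0, -98.2]
contact_force: [0.6, -0.9, -0.4]
gripper_width: 0.0008
```

>>> carry_out(
  commands=[0,0,-0.05,0,1,0,0,0,0,1],
)

```text
time_s: 6.8
tcp_pos: [0.4895, -0.0824, 0.1172]
eef_rot: [180.0, -0.0, -98.2]
contact_force: [0.0, -0.5, -0.3]
gripper_width: 0.0007
```

```bash
python3 -c "
from h import *
a=snap('scene','s5')['frame'][90:290,240:420]
cv2.imwrite('pics/m5.png',cv2.resize(a,None,fx=3,fy=3)[:,:,::-1])
print(telemetry.get_state()['contact_force'])"
```

```text
[ 0.97083624 -0.33955547  0.46764102]
```

View pics/m5.png

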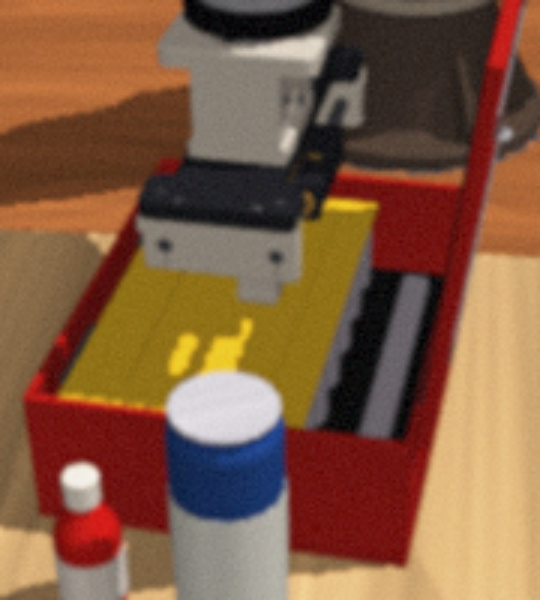

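The flap's near edge (60,398)–(310,428) is now parallel to the rim (28,395)–(405,440): about flat. But TCP height disagrees with my fitted board height; checking the fit and the fingertip projection.

```bash
python3 -c "
from fit import *
for z in (.015,.022,.03,.045): print(z,proj(S,[.4895,-.0824,.1172-z])[0].round(1))
for bz in (.015,.02,.025,.03,.04,.05):
    q=least_squares(lambda p:res(np.r_[p[:3],bz,p[3:]]),np.delete(o.x,3),loss='soft_l1'); print(bz,q.cost,q.x[:5].round(4))
W,F,C,rim=pts(o.x)
# board corners check: near corners scene (138,362),(428,392); far (234,168),(424,177)
b0=o.x[:2]
for a,b in((.32,-.23),(.32,.17),(-.18,-.23),(-.18,.17)):
    for bz in(.03,.05): print(a,b,bz,proj(S,W([a,b,bz-o.x[3]]))[0].round(), proj(T,W([a,b,bz-o.x[3]]))[0].round())
"
```

```text
0.015 [327.9 196.6]
0.022 [327.9 200. ]
0.03 [328.  203.8]
0.045 [328.2 210.8]
0.015 248.77898210878232 [ 0.4887 -0.0773 -0.1454  1.3527  1.6954]
0.02 212.01361263669398 [ 0.4893 -0.0776 -0.1441  1.3458  1.6936]
0.025 175.29850000606206 [ 0.4899 -0.0778 -0.1427  1.3396  1.6912]
0.03 138.85580917001806 [ 0.4905 -0.0779 -0.1414  1.3341  1.6883]
0.04 67.96890642796627 [ 0.4915 -0.0777 -0.1407  1.3262  1.6812]
0.05 18.16796693484941 [ 0.4918 -0.0775 -0.1411  1.3175  1.6739]
0.32 -0.23 0.03 [126. 345.] [494. 171.]
0.32 -0.23 0.05 [122. 336.] [498. 166.]
0.32 0.17 0.03 [406. 400.] [277. 127.]
0.32 0.17 0.05 [408. 391.] [276. 121.]
-0.18 -0.23 0.03 [246. 167.] [454. 467.]
-0.18 -0.23 0.05 [245. 159.] [458. 470.]
-0.18 0.17 0.03 [432. 187.] [202. 410.]
-0.18 0.17 0.05 [433. 179.] [199. 411.]
```

```bash
python3 -c "
from fit import *
for z in (0,.011,.022): print(z,proj(S,[.4669,-.2347,.2396-z])[0].round(1),proj(S,[.4669,-.2347,.2396-z])[0]*[400/270,500/330]-[200*400/270,0])
a=cv2.imread('pics/s1.png')[60:140,195:275]; b=cv2.imread('pics/s5.png')[140:220,285:365]
cv2.imwrite('pics/m6.png',np.hstack([cv2.resize(i,(400,400),interpolation=2) for i in (a,b)]))
"
```

```text
0 [234.1 115.8] [ 50.46687304 175.47880045]
0.011 [234.9 122. ] [ 51.75112821 184.86361   ]
0.022 [235.8 128.1] [ 53.01910865 194.1047981 ]
```

View pics/m6.png

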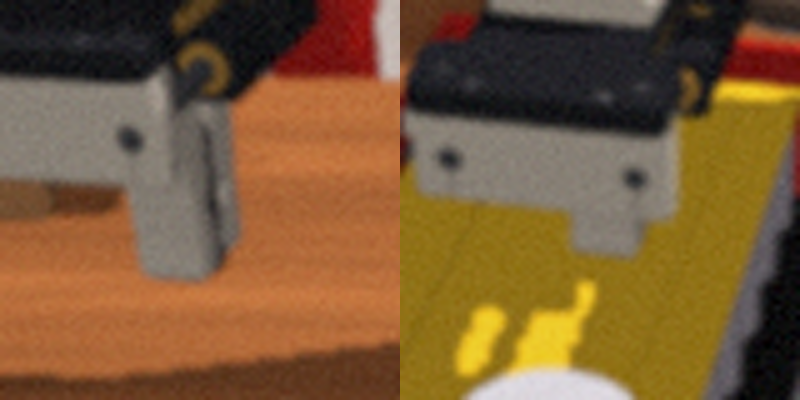

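Geometry is self-consistent: the shut fingertips act at about TCP height (also in the free picture), so I work relative to this contact. Press until the force shows the stop.

>>> carry_out(
  commands=[0,0,-0.04,0,1,0,0,0,0,1],
)

```text
time_s: 7.05
tcp_pos: [0.4896, -0.0824, 0.117]
eef_rot: [-180.0, -0.0, -98.2]
contact_force: [-5.0, 2.3, 13.0]
gripper_width: 0.0008
```

>>> carry_out(
  commands=[0,0,-0.04,0,1,0,0,0,0,1],
)

```text
time_s: 7.25
tcp_pos: [0.4897, -0.0825, 0.1167]
eef_rot: [-179.9, -0.0, -98.1]
contact_force: [-11.3, 4.5, 27.4]
gripper_width: 0.0003
```

On the stop (27 N). Lift clear; check the wrist camera's offset before working near the cover.

>>> carry_out(
  commands=[0,-0.1,0.5,0,1,0,-0.2,1,0,1,0,-0.2,1,0,1,0,-0.2,1,0,1,0,0,1,0,1,0,0,1,0,1,0,0,1,0,1,0,0,0.5,0,1],
)

```text
time_s: 8.05
tcp_pos: [0.4902, -0.1107, 0.3981]
eef_rot: [-179.7, 0.0, -98.2]
contact_force: [-0.1, 0.5, -0.1]
gripper_width: 0.0003
```

```bash
python3 -c "
from fit import *
print(load('w4')['mount'].round(3))
snap('scene','s6'); a=cv2.imread('pics/s6.png')[0:300,200:460]
cv2.imwrite('pics/m7.png',cv2.resize(a,None,fx=2,fy=2,interpolation=2)); s=telemetry.get_state();print(s['tcp_pos'])
W,F,C,rim=pts(o.x)
for c in (95.9,90,75,60,45,30,15,0):
    c=np.radians(c); rho=.18
    y=.1-rho*np.cos(c)+.008*np.sin(c); z=.0805+rho*np.sin(c)+.008*np.cos(c)
    print(np.degrees(c).round(),W([0,y+.01,z]).round(3))"
```

```text
[[-0.001 -0.964 -0.266  0.071]
 [ 1.    -0.    -0.001 -0.001]
 [ 0.    -0.266  0.964 -0.164]
 [ 0.     0.     0.     1.   ]]
[ 0.49091304 -0.11092517  0.40008347]
96.0 [0.511 0.058 0.309]
90.0 [0.508 0.039 0.31 ]
75.0 [ 0.502 -0.007  0.306]
60.0 [ 0.496 -0.051  0.29 ]
45.0 [ 0.49  -0.089  0.263]
30.0 [ 0.486 -0.119  0.227]
15.0 [ 0.483 -0.139  0.185]
0.0 [ 0.482 -0.147  0.138]
```

View pics/m7.png

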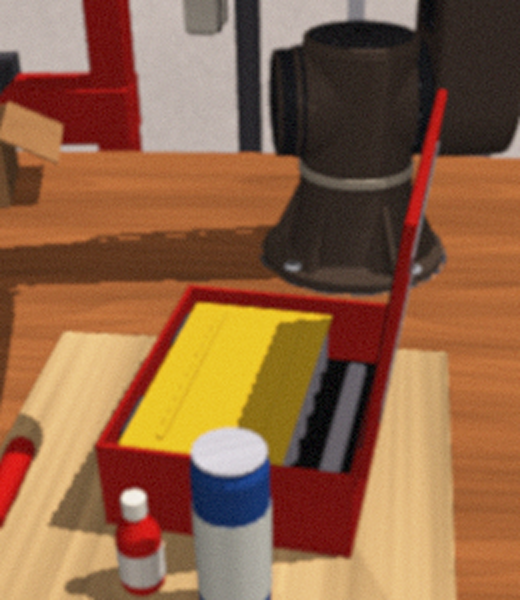

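Flap flat, case and others undisturbed, cover still upright. Now over the cover to its back side.

>>> carry_out(
  commands=[0.1,0.78,0,0,1,0.1,0.78,0,0,1,0.1,0.78,0,0,1,0.1,0.78,0,0,1,0.1,0.78,0,0,1,0.1,0.78,0,0,1,0.1,0.78,0,0,1,0.1,0.78,0,0,1],
)

```text
time_s: 8.9
tcp_pos: [0.5214, 0.1405, 0.3939]
eef_rot: [180.0, -0.0, -98.2]
contact_force: [0.7, -0.1, -0.2]
gripper_width: 0.0005
```

>>> carry_out(
  commands=[0,0,-0.8,0,1,0,0,-0.8,0,1,0,0,-0.75,0,1,0,0,0,0,1],
)

```text
time_s: 9.3
tcp_pos: [0.5193, 0.1385, 0.2958]
eef_rot: [179.6, -0.2, -98.2]
contact_force: [-0.5, -0.2, -0.4]
gripper_width: 0.0003
```

>>> carry_out(
  commands=[-0.05,-0.34,0,0,1,-0.05,-0.34,0,0,1,-0.05,-0.34,0,0,1,-0.05,-0.34,0,0,1,-0.05,-0.34,0,0,1,-0.05,-0.34,0,0,1],
)

```text
time_s: 9.9
tcp_pos: [0.5096, 0.0565, 0.3008]
eef_rot: [-179.9, 0.1, -98.2]
contact_force: [0.9, 4.5, 2.7]
gripper_width: 0.0004
```

>>> carry_out(
  commands=[-0.04,-0.25,0,0,1,-0.04,-0.25,0,0,1,-0.04,-0.25,0,0,1],
)

```text
time_s: 10.2
tcp_pos: [0.5055, 0.0273, 0.3008]
eef_rot: [-179.9, 0.1, -98.2]
contact_force: [2.7, 4.0, 1.3]
gripper_width: 0.0005
```

>>> carry_out(
  commands=[-0.04,-0.28,0,0,1,-0.04,-0.28,0,0,1,-0.04,-0.28,-0.02,0,1],
)

```text
time_s: 10.5
tcp_pos: [0.4993, -0.0067, 0.2988]
eef_rot: [179.9, -0.0, -98.2]
contact_force: [0.6, 3.8, -0.8]
gripper_width: 0.0006
```

```bash
python3 -c "
from fit import *
snap('scene','s7'); a=cv2.imread('pics/s7.png')[0:300,200:460]
cv2.imwrite('pics/m8.png',cv2.resize(a,None,fx=2,fy=2,interpolation=2)); s=telemetry.get_state();print(s['tcp_pos'],s['contact_force'])"
```

```text
[ 0.49887681 -0.00802905  0.29874875] [-0.23705075 -0.82246549 -0.59591398]
```

View pics/m8.png

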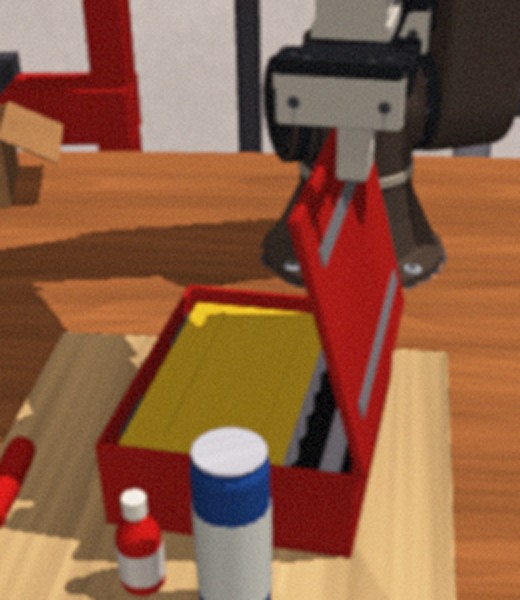

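The cover swings (about 70°) with the fingertip on its outer face; flap stays flat. Follow the arc.

>>> carry_out(
  commands=[-0.03,-0.36,-0.07,0,1,-0.03,-0.36,-0.07,0,1,-0.03,-0.36,-0.08,0,1,-0.05,-0.32,-0.22,0,1,-0.05,-0.32,-0.22,0,1,-0.05,-0.32,-0.22,0,1],
)

```text
time_s: 11.15
tcp_pos: [0.4906, -0.0888, 0.2637]
eef_rot: [-179.9, 0.0, -98.2]
contact_force: [2.2, 2.7, -0.1]
gripper_width: 0.0004
```

>>> carry_out(
  commands=[-0.03,-0.25,-0.3,0,1,-0.03,-0.25,-0.3,0,1,-0.03,-0.25,-0.3,0,1,-0.03,-0.17,-0.35,0,1,-0.03,-0.17,-0.35,0,1,-0.03,-0.17,-0.35,0,1],
)

```text
time_s: 11.75
tcp_pos: [0.4829, -0.1385, 0.1848]
eef_rot: [180.0, 0.0, -98.2]
contact_force: [0.7, 1.0, 1.6]
gripper_width: 0.0007
```

>>> carry_out(
  commands=[0,-0.07,-0.28,0,1,0,-0.07,-0.28,0,1,0,0,-0.2,0,1,0,0,0,0,1],
)

```text
time_s: 12.15
tcp_pos: [0.4825, -0.1435, 0.1545]
eef_rot: [179.9, -0.0, -98.2]
contact_force: [-0.7, 0.4, -1.0]
gripper_width: 0.0004
```

>>> carry_out(
  commands=[0,0,-0.1,0,1,0,0,-0.1,0,1,0,0,-0.1,0,1,0,0,-0.08,0,1,0,0,0,0,1],
)

```text
time_s: 12.65
tcp_pos: [0.4832, -0.1434, 0.1403]
eef_rot: [180.0, 0.0, -98.2]
contact_force: [0.9, -0.5, -0.5]
gripper_width: 0.0005
```

>>> carry_out(
  commands=[0,0,-0.05,0,1,0,0,-0.04,0,1,0,0,0,0,1],
)

```text
time_s: 12.95
tcp_pos: [0.4831, -0.1435, 0.1368]
eef_rot: [180.0, 0.0, -98.2]
contact_force: [0.5, -0.1, -1.1]
gripper_width: -0.0001
```

>>> carry_out(
  commands=[0,0,-0.05,0,1,0,0,0,0,1],
)

```text
time_s: 13.15
tcp_pos: [0.4833, -0.1436, 0.1356]
eef_rot: [-180.0, -0.0, -98.2]
contact_force: [-1.5, 0.0, 6.8]
gripper_width: 0.0006
```

Contact with the stop at the predicted height; one slightly firmer press, then retreat.

>>> carry_out(
  commands=[0,0,-0.05,0,1,0,0,0,0,1,0,0,0,0,1],
)

```text
time_s: 13.45
tcp_pos: [0.4834, -0.1436, 0.1354]
eef_rot: [-179.9, -0.0, -98.2]
contact_force: [-8.9, 3.5, 23.5]
gripper_width: 0.0005
```

>>> carry_out(
  commands=[0,0,0.3,0,1,0,0,0.7,0,1,0,0,1,0,1,0,0,1,0,1,-0.1,-0.6,1,0,1,-0.1,-0.6,0,0,1,-0.1,-0.6,0,0,1,0,0,0,0,1],
)

```text
time_s: 14.25
tcp_pos: [0.4708, -0.2172, 0.2933]
eef_rot: [-180.0, -0.0, -98.3]
contact_force: [0.1, 0.7, -0.5]
gripper_width: 0.0003
```

```bash
python3 -c "
from fit import *
c=snap('scene','s8'); a=cv2.imread('pics/s8.png')[100:340,150:450]
cv2.imwrite('pics/m9.png',cv2.resize(a,None,fx=2.5,fy=2.5,interpolation=2))
s=telemetry.get_state();print(s['tcp_pos'],s['contact_force'])
W=pts(o.x)[0]
for q in ((.13,-.1),(.13,.1),(-.13,-.1),(-.13,.1)): print(((proj(c,W([*q,.0885]))[0]-[150,100])*2.5).round())"
```

```text
[ 0.47089674 -0.21636814  0.29301449] [ 0.42359739  0.33063023 -0.76119916]
[242. 295.]
[571. 337.]
[361.  96.]
[622. 121.]
```

Viewer limit reached; I check the shut cover numerically by comparing the red region with the predicted outline and a few mis-closed alternatives.

```bash
python3 -c "
from fit import *
c=load('s8'); m=c['frame'].astype(int)
red=((m[...,0]>90)&(m[...,1]<60)&(m[...,2]<60)).astype(np.uint8)
n,l,st,_=cv2.connectedComponentsWithStats(red); k=1+st[1:,4].argmax(); red=(l==k).astype(np.uint8); print(st[k])
W=pts(o.x)[0]
for cv in (0,.03,.06,.1,.15):
    P=[W([a*.13,.1-r*np.cos(cv)+t*np.sin(cv),.0805+r*np.sin(cv)+t*np.cos(cv)]) for a in(1,-1) for r in(0,.2) for t in(0,.008)]+[W([a*.13,b*.1,0]) for a in(1,-1) for b in(1,-1)]
    h=cv2.convexHull(proj(c,np.array(P)).astype(np.float32)); q=np.zeros_like(red); cv2.fillConvexPoly(q,h.round().astype(int),1)
    print(cv,(q&red).sum()/(q|red).sum(), cv2.boundingRect(h))
y=((m[...,0]>130)&(m[...,1]>110)&(m[...,2]<50))[100:260,230:420].sum(); print('yellow px',y)
a,b=load('s0' if 0 else 'scene0')['frame'],c['frame']
# static regions: can, glue, driver
for n,(x0,y0,x1,y1) in dict(can=(295,215,338,318),glue=(255,243,285,300),drv=(170,215,220,310)).items():
    t=a[y0:y1,x0:x1]; s=b[y0-12:y1+12,x0-12:x1+12]; r_=cv2.matchTemplate(s,t,cv2.TM_CCOEFF_NORMED); print(n,r_.max().round(3),np.array(np.unravel_index(r_.argmax(),r_.shape))-12)
"
```

```text
[  119   117   279   162 18249]
0 0.551766948964661 (246, 138, 153, 142)
0.03 0.5520842513439675 (246, 135, 153, 145)
0.06 0.5498821681068342 (246, 132, 154, 148)
0.1 0.5497129042006649 (246, 129, 154, 151)
0.15 0.5484543096483395 (246, 124, 154, 156)
yellow px 0
can 0.97 [0 0]
glue 0.978 [0 0]
drv 0.917 [0 0]
```

```bash
python3 -c "
from fit import *
c=load('s8'); hsv=cv2.cvtColor(cv2.GaussianBlur(c['frame'],(3,3),0),cv2.COLOR_RGB2HSV)
red=(((hsv[...,0]<5)|(hsv[...,0]>175))&(hsv[...,1]>190)&(hsv[...,2]>60)).astype(np.uint8)
n,l,st,_=cv2.connectedComponentsWithStats(red); k=l[180,340]; red=(l==k); print(k,st[k])
W=pts(o.x)[0]
for col in (300,320,340,360,380): print(col,np.flatnonzero(red[:,col])[[0,-1]])
for cv in (0,.03,.06,.1):
    P=lambda a,r,t=.008:W([a*.13,.1-r*np.cos(cv)+t*np.sin(cv),.0805+r*np.sin(cv)+t*np.cos(cv)])
    A,B=proj(c,[P(-1,.2),P(-1,0)]); D=proj(c,[P(1,.2,0)])[0]
    print(cv,'far edge rows',[round(A[1]+(x-A[0])*(B[1]-A[1])/(B[0]-A[0]),1) for x in (300,320,340,360,380)],'near free corner',D.round(1),'far free',A.round(1))
for rw in (140,160,180,200,220,230): print(rw,np.flatnonzero(red[rw])[[0,-1]])
"
```

```text
5 [  248   139   150   139 12163]
300 [139 215]
320 [141 212]
340 [143 272]
360 [144 275]
380 [146 250]
0 far edge rows [np.float64(138.9), np.float64(140.8), np.float64(142.7), np.float64(144.6), np.float64(146.5)] near free corner [247.6 222.2] far free [294.4 138.4]
0.03 far edge rows [np.float64(136.3), np.float64(138.7), np.float64(141.1), np.float64(143.5), np.float64(146.0)] near free corner [247.2 219.1] far free [294.4 135.6]
0.06 far edge rows [np.float64(133.6), np.float64(136.6), np.float64(139.5), np.float64(142.5), np.float64(145.5)] near free corner [246.9 215.9] far free [294.4 132.8]
0.1 far edge rows [np.float64(130.0), np.float64(133.7), np.float64(137.4), np.float64(141.1), np.float64(144.8)] near free corner [246.7 211.7] far free [294.7 129. ]
140 [293 318]
160 [282 395]
180 [270 394]
200 [258 391]
220 [248 380]
230 [249 384]
```

Red outline matches cover angle 0 to within a pixel; the other objects haven't moved, and the hand is clear. Handing in.

```bash
python3 -c "
from h import *
print(r.close_job())"
```

```text
the job is handed in; nothing more can be done
None
```

The case is closed. I pushed the yellow flap flat with the shut fingertips (27 N on its stop), then swung the red cover over it from behind and pressed it onto its stop (about 24 N). After that I lifted the hand clear and handed the job in at about 14 s of the 54 s allowed.

**Last checks, from the final scene picture:**
- **Cover:** its far edge matches the predicted outline for 0 rad to within 1 px. An opening of 0.03 rad would have shifted that edge by up to 2.6 px.
- **Case:** it lies where it was found at the start, to within about a pixel.
- **Can, glue bottle and screwdriver:** they match their starting pictures with zero pixel shift.
- **Hand:** it is clear of everything, and the force reading is about zero.

**What disagreed or failed:**
- **Fingertip height:** the shut fingertips touched about 20 mm higher, relative to the TCP, than the stated 22 mm ahead of it. I went by contact force and pictures instead, and the cover's stop then came at the height that predicted.
- **Final look:** I had used all 12 pictures, so the last check was numerical only. My first colour mask in it failed because it picked up the wood shadow, so I used a tighter one.

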